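# Close the fish-food jars, each with its own lid

## Task

Feeding is over and the four white food jars beside the tank stand open: close each one with the wooden lid that fits it by shape and size, centred, lying flat on the rim and, for the square and the oblong jar, lined up with its sides. Set the lids down rather than dropping them, leave the jars standing where they are, and do not shove or knock over the two dropper bottles that stand among them.

Things in the scene. Friction and masses are not known exactly. Their poses are not given: they have to be found in the camera images.
- jar_large: Open white ceramic food jar, round and wide, 96 mm across outside, mouth 88 mm, 65 mm high, wall 4 mm, inner floor 5 mm up, with a little dry fish food in it; about 420 g, stands loose on the counter. Origin: centre of its underside, z up.
- jar_small: Open white ceramic food jar, round and narrow, 66 mm across outside, mouth 58 mm, 65 mm high, wall 4 mm, inner floor 5 mm up, with a little dry fish food in it; about 240 g, stands loose on the counter. Origin: centre of its underside, z up.
- jar_square: Open white ceramic food jar, square, 80 x 80 mm outside, mouth 72 x 72 mm, 65 mm high, wall 4 mm, inner floor 5 mm up, with a little dry fish food in it; about 400 g, stands loose on the counter. Origin: centre of its underside, z up, x and y square to its sides.
- jar_long: Open white ceramic food jar, oblong, 104 x 60 mm outside, mouth 96 x 52 mm, 65 mm high, wall 4 mm, inner floor 5 mm up, with a little dry fish food in it; about 400 g, stands loose on the counter. Origin: centre of its underside, z up, x along its length.
- lid_large: Dark wooden lid with a round knob of paler wood on top, right way up on the counter; belongs on the large round jar. From its origin (centre of its underside) upwards: a round locating block 70 mm across, from 0 to 6 mm, that drops into the mouth; the lid board, a disc 106 mm across, from 6 to 13 mm, that rests on the rim; the knob, 22 mm across, from 13 to 43 mm. Fitted, its origin is 59 mm above the jar's. About 75 g. z up.
- lid_small: Dark wooden lid with a round knob of paler wood on top, right way up on the counter; belongs on the small round jar. From its origin (centre of its underside) upwards: a round locating block 40 mm across, from 0 to 6 mm, that drops into the mouth; the lid board, a disc 76 mm across, from 6 to 13 mm, that rests on the rim; the knob, 22 mm across, from 13 to 43 mm. Fitted, its origin is 59 mm above the jar's. About 40 g. z up.
- lid_square: Dark wooden lid with a square grip of paler wood on top, right way up on the counter; belongs on the square jar. From its origin (centre of its underside) upwards: a locating block 54 x 54 mm, from 0 to 6 mm, that drops into the mouth; the lid board, 90 x 90 mm, from 6 to 13 mm, that rests on the rim; the grip, 20 x 20 mm, parallel to the board, from 13 to 43 mm. Fitted, its origin is 59 mm above the jar's. About 70 g. z up, x and y square to its sides.
- lid_long: Dark wooden lid with a bar grip of paler wood on top, right way up on the counter; belongs on the oblong jar. From its origin (centre of its underside) upwards: a locating block 76 (along x) x 32 mm, from 0 to 6 mm, that drops into the mouth; the lid board, 114 (along x) x 70 mm, from 6 to 13 mm, that rests on the rim; the bar, 50 mm long along x and 12 mm thick along y, from 13 to 43 mm. Fitted, its origin is 59 mm above the jar's. About 70 g. z up, x along its length.
- dropper_tall: White plastic dropper bottle with a black cap, 28 mm across, 68 mm high, standing loose among the jars and lids; to be left alone. Origin: centre of its underside, z up.
- dropper_squat: All-white plastic dropper bottle, 34 mm across, 52 mm high, standing loose among the jars and lids; to be left alone. Origin: centre of its underside, z up.
Not all that is in view belongs to the job. What is shaped like the jar_small but purple, turquoise or yellow is not meant.

How it is judged:
By the outcome, as a careful person would: the job done as asked, in the order asked, and still so for the second after the job is handed in, with the robot touching nothing.
It also fails if it takes over 109 s, if anything falls off the work surface, if the arm or the gripper's body presses on something with over 40 N, if the wrist force passes 120 N, or if a joint passes its speed limit or range.

## Robot

A 6-joint arm with a two-finger parallel gripper is mounted at the origin on the work surface. World frame = base frame: x ahead of the robot, y to its left, z up, the work surface at z = 0. Lengths are in m, angles in rad, forces in N, time in s.
With the tool pointing down it reaches from about 0.425 to 0.95 m from the base axis. Payload 3.5 kg.
Tool frame: the origin (TCP) lies between the finger pads; the fingertips stand 25 mm ahead of it and the grasp point (between the pads) lies 6 mm ahead of it (ctrl.finger_overhang is the distance from the TCP to the fingertips, in m); x points along the fingers, y is the direction in which the jaws open and shut, and the axes are right-handed (so a half turn about x gives the same grasp; the last joint's range is limited). The gripper opens to 85 mm and grips with 20 to 120 N. Pads are 22 mm wide; open, the fingers measure 114 mm over their backs; the gripper's body (76 mm by 85 mm) begins 54 mm behind the grasp point. The pads swing forward as they close: fully open they stand 13 mm farther back than shut.
Start: joints at [-1.436, 0.286, 1.577, -0, 1.279, -0.15], TCP at [0.19, -0.648, 0.256] pointing down, gripper open.
Joint ranges: [-2.77, 2.77], [-0.9, 2.22], [0.21, 2.48], [-1.53, 4.67], [0.24, 2.81], [-2.84, 2.84]. Speed limits (rad/s): [2.79, 2.79, 3.14, 3.14, 3.14, 3.14].

## Interface

Orientations are given as a unit quaternion [x, y, z, w].
In Python, from plant import ctrl gives the robot as it stands.
- The arm moves only by the tool play_rows, never from a script. Its argument "targets" is a list of rows, each an object with "delta_pos": the shift along the world's x, y, z normalised to -1 to 1, where 1 is 1000 mm, a list of three; "delta_rot": the turn, a rotation vector about the world's x, y, z normalised to -1 to 1, where 1 is pi rad, a list of three; "claw": the finger opening in mm, from 0 to 85.4. In form: [{"delta_pos": [tx, ty, tz], "delta_rot": [wx, wy, wz], "claw": claw}, ...]. A call has 1 to 20 rows; each row is the pose to reach, as a shift and turn from the pose measured when the call began, turning the shorter way round; what a row does not reach only later rows make up. A row lasts 1/12 s, in which the tool goes at most 41.7 mm and 7.16 degrees, less where a joint would pass 70% of its speed; a pose out of reach is approached as far as the arm can. A call with a number of a shift or a turn outside -1 to 1 is refused whole. A call with a gripper value outside its range is refused whole. The fingers move at their own pace and stop on an object; "newtons" is the grip in N (left out, the last holds). Time passes only in rows, so rows that repeat a pose let the fingers close. It gives the time, the measured TCP pose, the force and the opening at its end, in the units of the state.
- ctrl.get_state(): the state, without advancing time (a new reading comes with each control period).
- ctrl.read_camera(name): name is "scene" or "top" or "wrist"; returns the picture (420x560x3 uint8, blue, green, red); there is no depth.
- ctrl.calibration(name): a dict with "fx", "fy", "cx", "cy" (pixels), "camera_from_world" (4x4, takes a point from world to camera coordinates). Camera axes: x right, y down, z forward; pixel columns grow to the right and rows downward; lengths in m; the calibration is good to about 2 mm. The wrist camera is an equidistant fisheye: a pixel r from the principal point sees the ray r / f radians off the axis. A picture is of the moment at which its call begins: read the wrist's pose just before it. calibration takes no time and is no camera call; for the wrist camera it gives the pose at the moment of the call.
- ctrl.sign_off(): hands the job in, once; it reports no verdict.
The state is a dict: "time": time; "qpos": joint angles; "dq": joint speeds; "joint_efforts": joint torques, N m; "eef_pos": TCP position; "tcp_rot": TCP orientation; "contact_force": force on the tool from outside, world axes, zero at the start; "wrist_torque": the same for the moment, N m; "opening": opening from 0.0 (shut) to 1.0 (fully open).
Only numpy, scipy, OpenCV 4.12 (cv2) and the standard library are available. Lean on these libraries where they do the work, as an engineer would, in place of code of your own. Each camera call takes 0.05 s, during which the arm holds its last target. There are 200 camera calls.

## Working session

There is one attempt and no reset: what is moved stays moved. The work goes in short steps, Python scripts to look and compute and a tool call to move; the robot and the scene stay as the last step left them, time stands still between calls to the robot, and variables do not carry over. Pictures are saved under pics/ and viewed, about 12 in all and at most 16, crops included, and the job is handed in when it is done.

Besides the shell and the picture viewer there is one more tool, called after "Call:" by a JSON object that holds its "op" and its "data", one argument or row to a line. play_rows: Moves the arm, as the interface text tells. Its arguments: {"type":"object","properties":{"targets":{"type":"array"},"newtons":{"type":"number"}},"required":["targets"]}

```bash
mkdir -p pics; ls; python3 - <<'E'
from plant import ctrl
import cv2
for n in("top","scene"):
    cv2.imwrite(f"pics/{n}0.png",ctrl.read_camera(n))
    print(n,{k:(v if not hasattr(v,'round') else v) for k,v in ctrl.calibration(n).items()})
s=ctrl.get_state();print(s)
E
```

```text
pics
top {'fx': 412.83718400822596, 'fy': 412.83718400822596, 'cx': 272.62593168454646, 'cy': 202.78022841662346, 'camera_from_world': array([[ 0.00587745, -0.99997944,  0.00256553,  0.03739441],
       [-0.9955782 , -0.00609208, -0.09373863,  0.5255629 ],
       [ 0.09375233, -0.00200324, -0.99559354,  0.8956362 ],
       [ 0.        ,  0.        ,  0.        ,  1.        ]])}
scene {'fx': 413.60626379309093, 'fy': 413.60626379309093, 'cx': 280.97233937083365, 'cy': 203.2332631923247, 'camera_from_world': array([[ 0.28231942,  0.95920272, -0.01502971, -0.18176816],
       [ 0.66504244, -0.2069833 , -0.71754893, -0.29533198],
       [-0.69138578,  0.19258261, -0.69634592,  1.2563755 ],
       [ 0.        ,  0.        ,  0.        ,  1.        ]])}
{'time': 0.1, 'qpos': array([-1.43601302e+00,  2.87137383e-01,  1.57806995e+00, -2.63265226e-05,
        1.27862224e+00, -1.50006236e-01]), 'dq': array([ 0.00147962, -0.00152009, -0.00319597,  0.00045701, -0.00060294,
        0.00071269]), 'joint_efforts': array([ 8.81281157e-04, -4.07296085e+01, -2.93699688e+01, -1.59693591e-04,
        3.42800085e-03,  4.84973853e-06]), 'eef_pos': array([ 0.18958749, -0.64724319,  0.25502393]), 'tcp_rot': array([-0.69994643, -0.10114191,  0.69995221, -0.09956007]), 'contact_force': array([-0.11976186,  0.34524965,  0.27596979]), 'wrist_torque': array([0.00858251, 0.00338973, 0.04466131]), 'opening': 1.0033199651931903}
```

View pics/top0.png

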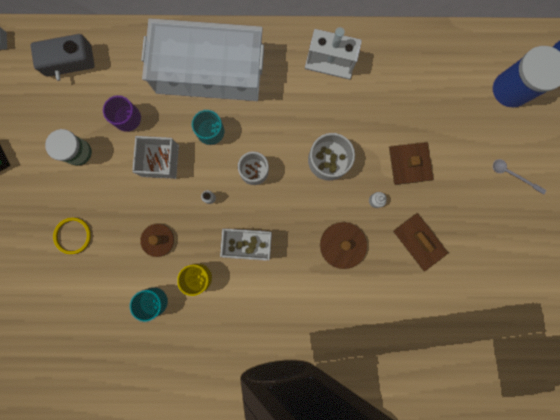

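View pics/scene0.png

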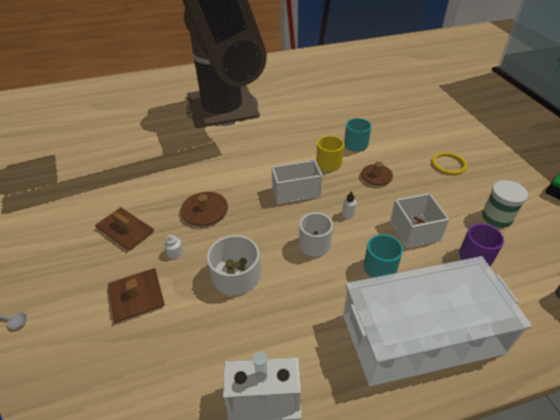

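```bash
cat > h.py <<'E'
from plant import ctrl
import numpy as np, cv2
from scipy.spatial.transform import Rotation as R
def proj(c,P):
    T=c["camera_from_world"];q=np.atleast_2d(P)@T[:3,:3].T+T[:3,3]
    return q[:,:2]/q[:,2:]*[c["fx"],c["fy"]]+[c["cx"],c["cy"]]
def back(c,uv,z):
    T=c["camera_from_world"];uv=np.atleast_2d(uv)
    d=np.c_[(uv-[c["cx"],c["cy"]])/[c["fx"],c["fy"]],np.ones(len(uv))]@T[:3,:3]
    o=-T[:3,:3].T@T[:3,3]
    return o+d*((z-o[2])/d[:,2])[:,None]
E
python3 - <<'E'
from h import *
im=cv2.imread("pics/top0.png");c=ctrl.calibration("top")
hsv=cv2.cvtColor(im,cv2.COLOR_BGR2HSV)
for n,(u,v) in dict(large=(344,245),small=(157,240),square=(411,163),long=(421,242)).items():
    print(n,im[v+12,u-8],im[v+12,u+8],im[v+40,u])
    m=((im[:,:,2]<115)&(im[:,:,2].astype(int)-im[:,:,0]>20)).astype(np.uint8)
    m=cv2.morphologyEx(m,cv2.MORPH_CLOSE,np.ones((9,9)))
    k,l,st,ce=cv2.connectedComponentsWithStats(m); i=l[v+12,u]; 
    cs=max(cv2.findContours((l==i).astype(np.uint8),0,2)[0],key=cv2.contourArea)
    w=back(c,cs[:,0,:],0.013)[:,:2].astype(np.float32)
    r=cv2.minAreaRect(w); print(n,st[i],ce[i],r)
for i,(x,y,w,h) in enumerate([(125,130,160,140),(220,125,160,140)]):
    cv2.imwrite(f"pics/c{i}.png",cv2.resize(im[y:y+h,x:x+w],None,fx=4,fy=4,interpolation=cv2.INTER_CUBIC))
E
```

```text
large [28 48 75] [26 49 75] [ 90 125 148]
large [ 319  221   50   48 1879] [343.79723257 244.84992017] ((0.43392911553382874, -0.11871601641178131), (0.10462077707052231, 0.10994493216276169), 0.32750195264816284)
small [32 50 82] [27 47 75] [ 90 126 149]
small [ 140  223   38   34 1046] [158.61376673 239.59751434] ((0.4424901306629181, 0.29532063007354736), (0.07353946566581726, 0.08309922367334366), 0.34334230422973633)
square [26 43 71] [31 48 76] [ 83 115 137]
square [ 389  142   45   44 1626] [410.90590406 163.33948339] ((0.619338870048523, -0.27434486150741577), (0.09349606931209564, 0.09401306509971619), 7.095069885253906)
long [28 50 77] [31 50 77] [ 88 122 145]
long [ 393  213   57   59 1687] [420.46235922 241.46235922] ((0.4423350691795349, -0.291370689868927), (0.11570263653993607, 0.07451917231082916), 36.768333435058594)
```

View pics/c0.png

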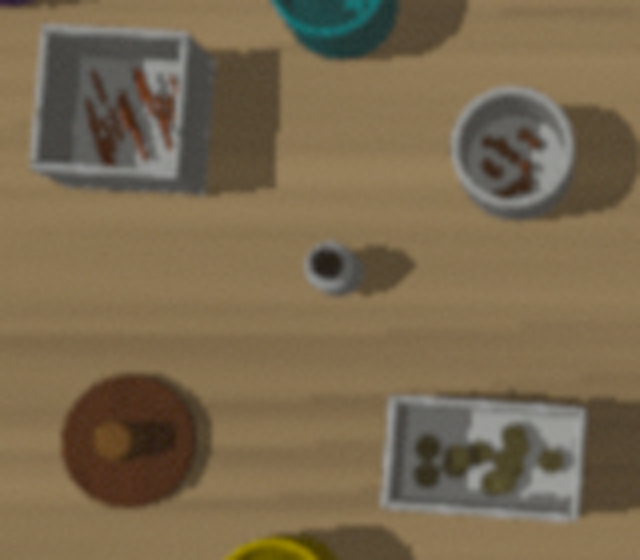

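View pics/c1.png

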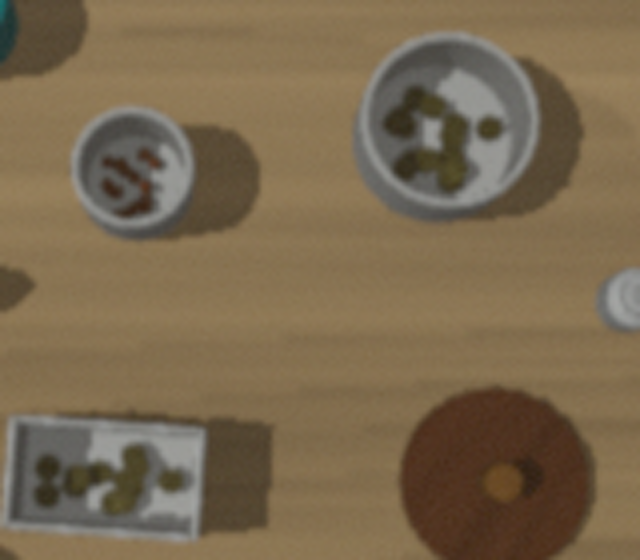

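```bash
python3 - <<'E'
from h import *
c=ctrl.calibration("top")
f=lambda p,o:(np.array(p,float)+.5)/4-.5+o
o0=np.array([125,130]);o1=np.array([220,125])
for n,ps,o in [("square",[(42,27),(188,36),(180,178),(33,167)],o0),("long",[(390,397),(587,405),(580,520),(382,508)],o0)]:
    w=back(c,f(ps,o),.065)[:,:2]
    e=np.roll(w,-1,0)-w
    print(n,w.mean(0).round(4),"sides",np.linalg.norm(e,axis=1).round(4),"yaw",(np.degrees(np.arctan2(e[:,1],e[:,0]))).round(1))
    # brightness-independent check
for n,ct,r,o in [("large",(450,122),90,o1),("small",(514.5,148),60,o0)]:
    w=back(c,f([ct,(ct[0]-r,ct[1]),(ct[0]+r,ct[1])],o),.065);print(n,w[0,:2].round(4),np.linalg.norm(w[1]-w[2]).round(4))
for n,ct,r,o in [("lidlarge",(497,484),96.5,o1),("lidsmall",(130,440),67,o0)]:
    w=back(c,f([ct,(ct[0]-r,ct[1]),(ct[0]+r,ct[1])],o),.013);print(n,w[0,:2].round(4),np.linalg.norm(w[1]-w[2]).round(4))
print("drop",back(c,[(208,196),],.068),back(c,[(379,199)],.05))
# knob tops
for n,p in dict(lidlarge=f((501,482),o1),lidsmall=f((113,440),o0)).items(): print(n,"knob",back(c,p,.043)[0,:2].round(4))
s=ctrl.get_state();M=R.from_quat(s['tcp_rot']).as_matrix();print(M.round(3))
im=cv2.imread("pics/top0.png")
cv2.imwrite("pics/c2.png",cv2.resize(im[135:275,380:460],None,fx=4.3,fy=4.3,interpolation=cv2.INTER_CUBIC))
cv2.imwrite("pics/w0.png",ctrl.read_camera("wrist"));cw=ctrl.calibration("wrist");print(cw)
E
```

```text
square [0.6231 0.3002] sides [0.0791 0.0776 0.0791 0.0766] yaw [-93.2 178.5  86.   -1.5]
long [0.4339 0.0967] sides [0.1044 0.0605 0.1044 0.0584] yaw [-92.  176.9  86.9  -3.1]
large [ 0.6255 -0.087 ] 0.097
small [0.5993 0.0827] 0.0644
lidlarge [ 0.4312 -0.1194] 0.108
lidsmall [0.4421 0.2984] 0.0749
drop [[0.53488404 0.1781163  0.068     ]] [[ 0.53259606 -0.19026332  0.05      ]]
lidlarge knob [ 0.4325 -0.1163]
lidsmall knob [0.4419 0.2993]
[[-0.     0.281 -0.96 ]
 [ 0.002 -0.96  -0.281]
 [-1.    -0.002 -0.   ]]
{'fx': 325.19226210127806, 'fy': 325.19226210127806, 'cx': 281.66815201913545, 'cy': 205.63055037820263, 'camera_from_world': array([[ 0.28110374, -0.95967498, -0.00214972, -0.67466703],
       [-0.91937224, -0.26993945,  0.2861597 , -0.0377604 ],
       [-0.2752006 , -0.07846417, -0.95817953,  0.37933789],
       [ 0.        ,  0.        ,  0.        ,  1.        ]])}
```

View pics/c2.png

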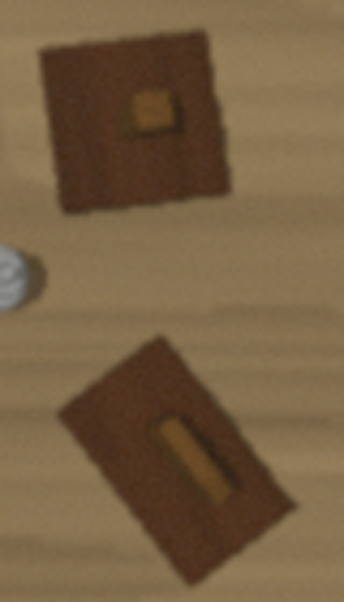

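View pics/w0.png

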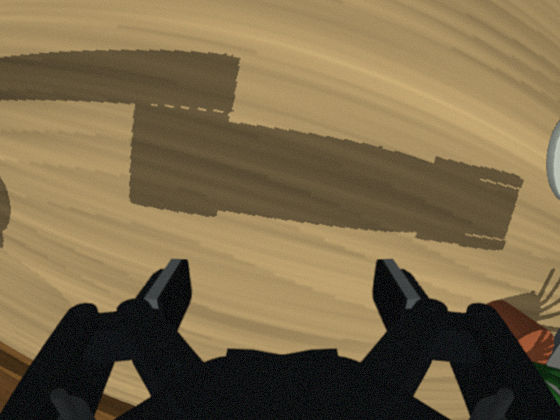

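```bash
python3 - <<'E'
from h import *
c=ctrl.calibration("top")
f=lambda p:(np.array(p,float)+.5)/4.3-.5+np.array([380,135])
for n,ps,k in [("square",[(38,48),(207,30),(232,194),(62,214)],(154,110)),("long",[(162,335),(297,508),(190,587),(57,412)],(195,460))]:
    w=back(c,f(ps),.013)[:,:2]
    e=np.roll(w,-1,0)-w
    print(n,w.mean(0).round(4),"sides",np.linalg.norm(e,axis=1).round(4),"yaw",(np.degrees(np.arctan2(e[:,1],e[:,0]))).round(1),"knob",back(c,f(k),.043)[0,:2].round(4))
w=ctrl.calibration("wrist")["camera_from_world"];print(-w[:3,:3].T@w[:3,3])
E
```

```text
square [ 0.62   -0.2744] sides [0.0909 0.0888 0.0908 0.0897] yaw [ -83.5 -173.1   97.1    6.9] knob [ 0.62   -0.2742]
long [ 0.4411 -0.2914] sides [0.1124 0.07   0.1121 0.0692] yaw [-142.9  125.8   36.6  -54. ] knob [ 0.4411 -0.2901]
[ 0.25932958 -0.62788966  0.37282896]
```

Call:
{"op": "play_rows", "data": {
  "targets": [
    {"delta_pos": [0.0375,0.0534,-0.008],"delta_rot": [0,0,0.017],"claw": 50},
    {"delta_pos": [0.0629,0.089,-0.014],"delta_rot": [0,0,0.028],"claw": 50},
    {"delta_pos": [0.088,0.125,-0.02],"delta_rot": [0,0,0.04],"claw": 50},
    {"delta_pos": [0.108,0.153,-0.024],"delta_rot": [0,0,0.05],"claw": 50},
    {"delta_pos": [0.128,0.181,-0.028],"delta_rot": [0,0,0.06],"claw": 50},
    {"delta_pos": [0.149,0.211,-0.033],"delta_rot": [0,0,0.07],"claw": 50},
    {"delta_pos": [0.17,0.241,-0.038],"delta_rot": [0,0,0.08],"claw": 50},
    {"delta_pos": [0.192,0.272,-0.043],"delta_rot": [0,0,0.09],"claw": 50},
    {"delta_pos": [0.214,0.302,-0.047],"delta_rot": [0,0,0.098],"claw": 50},
    {"delta_pos": [0.232,0.328,-0.051],"delta_rot": [0,0,0.106],"claw": 50},
    {"delta_pos": [0.244,0.345,-0.053],"delta_rot": [0,0,0.111],"claw": 50},
    {"delta_pos": [0.2505,0.354,-0.055],"delta_rot": [0,0,0.1133],"claw": 50},
    {"delta_pos": [0.2514,0.356,-0.055],"delta_rot": [0,0,0.1133],"claw": 50},
    {"delta_pos": [0.2514,0.356,-0.055],"delta_rot": [0,0,0.1133],"claw": 50},
    {"delta_pos": [0.2514,0.356,-0.055],"delta_rot": [0,0,0.1133],"claw": 50}
  ],
  "newtons": 40
}}

```text
time: 1.4
eef_pos: [0.4406, -0.2923, 0.2004]
tcp_rot: [-0.671, -0.223, 0.671, -0.222]
contact_force: [-0.6, -0.1, 0.9]
opening: 0.59
```

```bash
cat >> h.py <<'E'
def st():
    s=ctrl.get_state();M=R.from_quat(s['tcp_rot']).as_matrix()
    return s['time'],s['eef_pos'].round(4),np.degrees(np.arctan2(M[1,1],M[0,1])).round(2),M[:,0].round(4),round(s['opening'],3),s['contact_force'].round(2)
def fproj(c,P):
    T=c["camera_from_world"];q=np.atleast_2d(P)@T[:3,:3].T+T[:3,3]
    r=np.linalg.norm(q[:,:2],axis=1);th=np.arctan2(r,q[:,2])
    return q[:,:2]/r[:,None]*th[:,None]*c["fx"]+[c["cx"],c["cy"]]
def draw(im,c,pts,col=(0,255,0)):
    p=fproj(c,pts);cv2.polylines(im,[np.round(p*8).astype(np.int32)],True,col,1,cv2.LINE_AA,3)
def rect(x,y,yaw,l,w,z):
    a=np.radians(yaw);t=np.linspace(-.5,.5,11)
    P=np.r_[np.c_[t*l,0*t-w/2],np.c_[0*t+l/2,t*w],np.c_[-t*l,0*t+w/2],np.c_[0*t-l/2,-t*w]]
    return np.c_[x+P[:,0]*np.cos(a)-P[:,1]*np.sin(a),y+P[:,0]*np.sin(a)+P[:,1]*np.cos(a),np.full(len(P),z)]
def circ(x,y,r,z):
    t=np.linspace(0,2*np.pi,60);return np.c_[x+r*np.cos(t),y+r*np.sin(t),np.full(60,z)]
E
python3 - <<'E'
from h import *
print(*st())
c=ctrl.calibration("wrist");im=ctrl.read_camera("wrist")
draw(im,c,rect(.4411,-.2908,36.7,.114,.070,.013));draw(im,c,rect(.4411,-.2908,36.7,.05,.012,.043),(255,255,0))
draw(im,c,rect(.62,-.2743,6.7,.09,.09,.013));draw(im,c,rect(.62,-.2743,6.7,.02,.02,.043),(255,255,0))
draw(im,c,circ(.432,-.1185,.053,.013));draw(im,c,circ(.432,-.1185,.011,.043),(255,255,0))
cv2.imwrite("pics/w1.png",im)
E
```

```text
1.4 [ 0.4406 -0.2923  0.2004] -53.35 [-0.001  0.001 -1.   ] 0.59 [-0.56 -0.13  0.88]
```

View pics/w1.png

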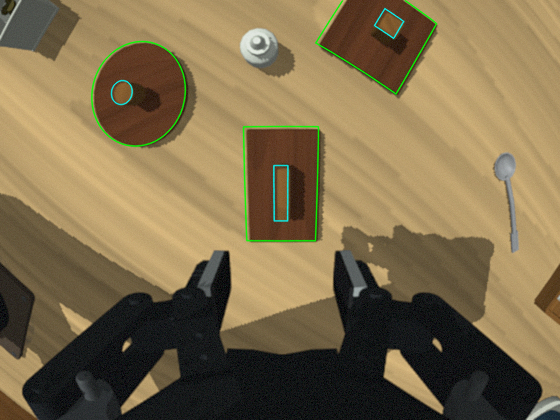

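Call:
{"op": "play_rows", "data": {
  "targets": [
    {"delta_pos": [0.0005,0.0015,-0.03],"delta_rot": [0,0,0],"claw": 50},
    {"delta_pos": [0.0005,0.0015,-0.06],"delta_rot": [0,0,0],"claw": 50},
    {"delta_pos": [0.0005,0.0015,-0.09],"delta_rot": [0,0,0],"claw": 50},
    {"delta_pos": [0.0005,0.0015,-0.12],"delta_rot": [0,0,0],"claw": 45},
    {"delta_pos": [0.0005,0.0015,-0.14],"delta_rot": [0,0,0],"claw": 40},
    {"delta_pos": [0.0005,0.0015,-0.152],"delta_rot": [0,0,0],"claw": 35},
    {"delta_pos": [0.0005,0.0015,-0.158],"delta_rot": [0,0,0],"claw": 30},
    {"delta_pos": [0.0005,0.0015,-0.158],"delta_rot": [0,0,0],"claw": 25},
    {"delta_pos": [0.0005,0.0015,-0.158],"delta_rot": [0,0,0],"claw": 18},
    {"delta_pos": [0.0005,0.0015,-0.158],"delta_rot": [0,0,0],"claw": 5},
    {"delta_pos": [0.0005,0.0015,-0.158],"delta_rot": [0,0,0],"claw": 5},
    {"delta_pos": [0.0005,0.0015,-0.158],"delta_rot": [0,0,0],"claw": 5},
    {"delta_pos": [0.0005,0.0015,-0.158],"delta_rot": [0,0,0],"claw": 5},
    {"delta_pos": [0.0005,0.0015,-0.158],"delta_rot": [0,0,0],"claw": 5}
  ]
}}

```text
time: 2.62
eef_pos: [0.4419, -0.292, 0.044]
tcp_rot: [0.672, 0.222, -0.671, 0.223]
contact_force: [-1.1, -0.6, 5.9]
opening: 0.132
```

```bash
python3 -c "
from h import *
print(*st())"
```

```text
2.6167 [ 0.4419 -0.292   0.044 ] -53.37 [ 0.0012 -0.0013 -1.    ] 0.132 [-1.08 -0.58  5.86]
```

Call:
{"op": "play_rows", "data": {
  "targets": [
    {"delta_pos": [0,0,0.012],"delta_rot": [0,0,0],"claw": 5},
    {"delta_pos": [0,0,0.035],"delta_rot": [0,0,0],"claw": 5},
    {"delta_pos": [0,0,0.065],"delta_rot": [0,0,0],"claw": 5},
    {"delta_pos": [0,0,0.095],"delta_rot": [0,0,0],"claw": 5},
    {"delta_pos": [0,0.012,0.12],"delta_rot": [0,0,0.01],"claw": 5},
    {"delta_pos": [0,0.035,0.14],"delta_rot": [0,0,0.025],"claw": 5},
    {"delta_pos": [-0.001,0.065,0.15],"delta_rot": [0,0,0.05],"claw": 5},
    {"delta_pos": [-0.002,0.1,0.15],"delta_rot": [0,0,0.075],"claw": 5},
    {"delta_pos": [-0.003,0.135,0.15],"delta_rot": [0,0,0.1],"claw": 5},
    {"delta_pos": [-0.004,0.17,0.15],"delta_rot": [0,0,0.125],"claw": 5},
    {"delta_pos": [-0.004,0.205,0.15],"delta_rot": [0,0,0.15],"claw": 5},
    {"delta_pos": [-0.005,0.24,0.15],"delta_rot": [0,0,0.175],"claw": 5},
    {"delta_pos": [-0.006,0.275,0.15],"delta_rot": [0,0,0.2],"claw": 5},
    {"delta_pos": [-0.007,0.31,0.15],"delta_rot": [0,0,0.225],"claw": 5},
    {"delta_pos": [-0.008,0.34,0.15],"delta_rot": [0,0,0.25],"claw": 5},
    {"delta_pos": [-0.008,0.365,0.15],"delta_rot": [0,0,0.268],"claw": 5},
    {"delta_pos": [-0.008,0.38,0.15],"delta_rot": [0,0,0.278],"claw": 5},
    {"delta_pos": [-0.008,0.387,0.15],"delta_rot": [0,0,0.281],"claw": 5},
    {"delta_pos": [-0.008,0.3887,0.15],"delta_rot": [0,0,0.281],"claw": 5},
    {"delta_pos": [-0.008,0.3887,0.15],"delta_rot": [0,0,0.281],"claw": 5}
  ]
}}

```text
time: 4.28
eef_pos: [0.4337, 0.0967, 0.194]
tcp_rot: [0.512, 0.487, -0.512, 0.488]
contact_force: [0.1, 0.2, -2.2]
opening: 0.132
```

```bash
python3 - <<'E'
from h import *
print(*st())
s=ctrl.get_state();p=s['eef_pos']
c=ctrl.calibration("wrist");im=ctrl.read_camera("wrist")
draw(im,c,rect(p[0],p[1],87.3,.114,.070,p[2]-.031),(0,0,255))
draw(im,c,rect(.6231,.3002,-2.5,.08,.08,.065))
draw(im,c,rect(.4339,.0967,87.3,.104,.06,.065))
draw(im,c,circ(.6255,-.087,.048,.065))
draw(im,c,circ(.5993,.0827,.033,.065))
draw(im,c,circ(.442,.299,.038,.013))
cv2.imwrite("pics/w2.png",im)
E
```

```text
4.2833 [0.4337 0.0967 0.194 ] -2.78 [ 1.5e-03 -2.0e-04 -1.0e+00] 0.132 [ 0.1   0.18 -2.24]
```

View pics/w2.png

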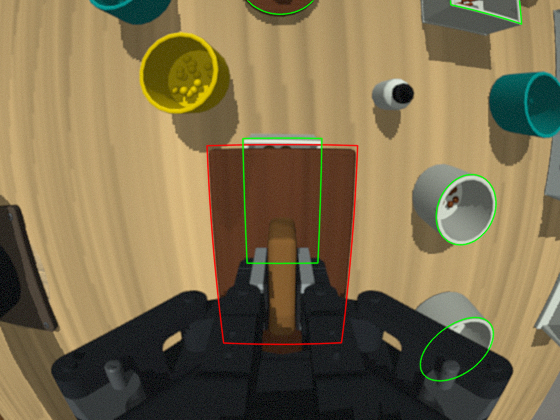

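Call:
{"op": "play_rows", "data": {
  "targets": [
    {"delta_pos": [0.0002,0,-0.02],"delta_rot": [0,0,0],"claw": 5},
    {"delta_pos": [0.0002,0,-0.04],"delta_rot": [0,0,0],"claw": 5},
    {"delta_pos": [0.0002,0,-0.06],"delta_rot": [0,0,0],"claw": 5},
    {"delta_pos": [0.0002,0,-0.07],"delta_rot": [0,0,0],"claw": 5},
    {"delta_pos": [0.0002,0,-0.075],"delta_rot": [0,0,0],"claw": 5},
    {"delta_pos": [0.0002,0,-0.079],"delta_rot": [0,0,0],"claw": 5},
    {"delta_pos": [0.0002,0,-0.082],"delta_rot": [0,0,0],"claw": 5},
    {"delta_pos": [0.0002,0,-0.084],"delta_rot": [0,0,0],"claw": 5},
    {"delta_pos": [0.0002,0,-0.084],"delta_rot": [0,0,0],"claw": 5}
  ]
}}

```text
time: 5.08
eef_pos: [0.4345, 0.0962, 0.1105]
tcp_rot: [0.513, 0.487, -0.512, 0.488]
contact_force: [-0.7, -0.5, -1.3]
opening: 0.135
```

```bash
python3 - <<'E'
from h import *
print(*st())
im=ctrl.read_camera("wrist"); c=ctrl.calibration("wrist")
draw(im,c,rect(.4339,.0967,87.3,.104,.06,.065))
cv2.imwrite("pics/w3.png",im)
E
```

```text
5.0833 [0.4345 0.0962 0.1105] -2.84 [ 2.4e-03 -3.0e-04 -1.0e+00] 0.135 [-0.7  -0.49 -1.31]
```

View pics/w3.png

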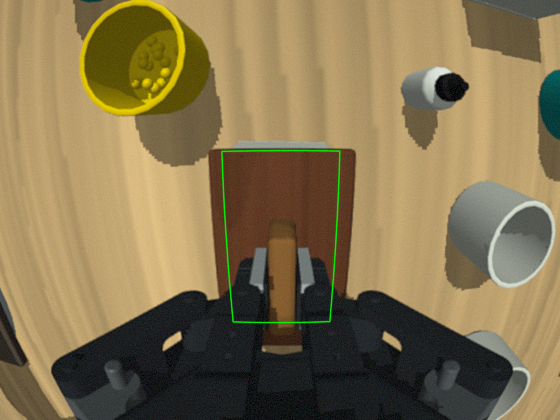

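```bash
python3 - <<'E'
from h import *
c=ctrl.calibration("wrist");p=ctrl.get_state()['eef_pos'];y=87.2
for z in (p[2]-.031,p[2]-.036): print("lid top corners",fproj(c,rect(p[0],p[1],y,.114,.07,z)[[10,21]]).round(1))
print("bar top",fproj(c,rect(p[0],p[1],y,.05,.012,p[2]-.001)[[10,21]]).round(1))
print("jar foot",fproj(c,rect(.4339,.0967,87.3,.104,.06,0)[[10,21]]).round(1))
im=cv2.imread("pics/w3.png");cv2.imwrite("pics/w3c.png",cv2.resize(im[130:360,200:370],None,fx=2.6,fy=2.6,interpolation=cv2.INTER_CUBIC))
E
```

```text
lid top corners [[357.1 145.1]
 [206.5 145.2]]
lid top corners [[354.8 144. ]
 [208.8 144.1]]
bar top [[297.4 234. ]
 [266.8 234.1]]
jar foot [[323.2 139.4]
 [237.9 139.6]]
```

View pics/w3c.png

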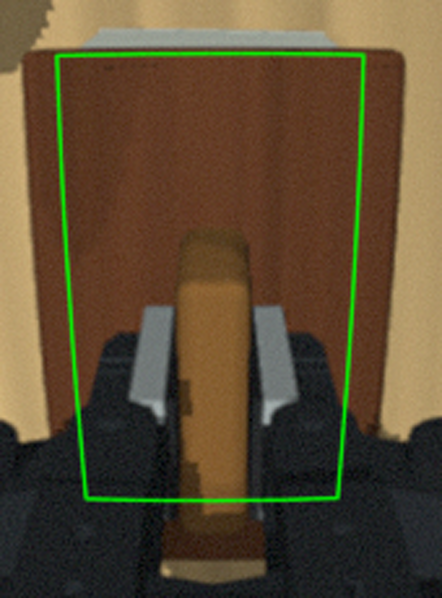

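Call:
{"op": "play_rows", "data": {
  "targets": [
    {"delta_pos": [0,0.001,-0.001],"delta_rot": [0,0,0],"claw": 5},
    {"delta_pos": [0,0.001,-0.002],"delta_rot": [0,0,0],"claw": 5},
    {"delta_pos": [0,0.001,-0.003],"delta_rot": [0,0,0],"claw": 5},
    {"delta_pos": [0,0.001,-0.003],"delta_rot": [0,0,0],"claw": 5},
    {"delta_pos": [0,0.001,-0.003],"delta_rot": [0,0,0],"claw": 5}
  ]
}}

```text
time: 5.55
eef_pos: [0.4345, 0.0973, 0.1076]
tcp_rot: [0.513, 0.487, -0.512, 0.488]
contact_force: [0.4, 0.0, -0.7]
opening: 0.128
```

Call:
{"op": "play_rows", "data": {
  "targets": [
    {"delta_pos": [0,0,-0.001],"delta_rot": [0,0,0],"claw": 5},
    {"delta_pos": [0,0,-0.002],"delta_rot": [0,0,0],"claw": 5},
    {"delta_pos": [0,0,-0.0025],"delta_rot": [0,0,0],"claw": 5},
    {"delta_pos": [0,0,-0.0025],"delta_rot": [0,0,0],"claw": 5}
  ]
}}

```text
time: 5.88
eef_pos: [0.4343, 0.0973, 0.1049]
tcp_rot: [0.513, 0.487, -0.512, 0.488]
contact_force: [-0.1, 0.3, -0.5]
opening: 0.132
```

Call:
{"op": "play_rows", "data": {
  "targets": [
    {"delta_pos": [0,0,-0.001],"delta_rot": [0,0,0],"claw": 5},
    {"delta_pos": [0,0,-0.0015],"delta_rot": [0,0,0],"claw": 5},
    {"delta_pos": [0,0,-0.002],"delta_rot": [0,0,0],"claw": 5},
    {"delta_pos": [0,0,-0.002],"delta_rot": [0,0,0],"claw": 5}
  ]
}}

```text
time: 6.22
eef_pos: [0.4343, 0.0973, 0.103]
tcp_rot: [0.513, 0.487, -0.512, 0.488]
contact_force: [-0.7, -0.1, 0.9]
opening: 0.131
```

Call:
{"op": "play_rows", "data": {
  "targets": [
    {"delta_pos": [0,0,-0.001],"delta_rot": [0,0,0],"claw": 5},
    {"delta_pos": [0,0,-0.001],"delta_rot": [0,0,0],"claw": 15},
    {"delta_pos": [0,0,0],"delta_rot": [0,0,0],"claw": 22},
    {"delta_pos": [0,0,0],"delta_rot": [0,0,0],"claw": 30},
    {"delta_pos": [0,0,0.005],"delta_rot": [0,0,0],"claw": 35},
    {"delta_pos": [0,0,0.02],"delta_rot": [0,0,0],"claw": 40},
    {"delta_pos": [0,0,0.045],"delta_rot": [0,0,0],"claw": 45},
    {"delta_pos": [0,0.02,0.075],"delta_rot": [0,0,0],"claw": 45},
    {"delta_pos": [0.001,0.05,0.09],"delta_rot": [0,0,0],"claw": 45},
    {"delta_pos": [0.002,0.085,0.095],"delta_rot": [0,0,0],"claw": 45},
    {"delta_pos": [0.004,0.12,0.095],"delta_rot": [0,0,0],"claw": 45},
    {"delta_pos": [0.006,0.15,0.095],"delta_rot": [0,0,0],"claw": 45},
    {"delta_pos": [0.007,0.175,0.095],"delta_rot": [0,0,0],"claw": 45},
    {"delta_pos": [0.0075,0.192,0.095],"delta_rot": [0,0,0],"claw": 45},
    {"delta_pos": [0.0077,0.201,0.095],"delta_rot": [0,0,0],"claw": 45},
    {"delta_pos": [0.0077,0.201,0.095],"delta_rot": [0,0,0],"claw": 45},
    {"delta_pos": [0.0077,0.201,0.095],"delta_rot": [0,0,0],"claw": 45}
  ],
  "newtons": 50
}}

```text
time: 7.63
eef_pos: [0.4419, 0.298, 0.1979]
tcp_rot: [0.512, 0.487, -0.512, 0.488]
contact_force: [-1.0, -0.0, -0.3]
opening: 0.53
```

```bash
python3 - <<'E'
from h import *
print(*st())
c=ctrl.calibration("wrist");im=ctrl.read_camera("wrist")
draw(im,c,circ(.442,.2988,.038,.013));draw(im,c,circ(.442,.2988,.011,.043),(255,255,0))
draw(im,c,rect(.6231,.3002,-2.5,.08,.08,.065))
a=cv2.resize(im[:330,170:],None,fx=1.1,fy=1.1)
t=ctrl.read_camera("top");ct=ctrl.calibration("top")
def dt(P,col):cv2.polylines(t,[np.round(proj(ct,P)*8).astype(np.int32)],True,col,1,cv2.LINE_AA,3)
dt(rect(.4339,.0967,87.3,.114,.07,.072),(0,255,0))
b=cv2.resize(t[200:290,200:300],None,fx=3.6,fy=3.6,interpolation=cv2.INTER_CUBIC)
o=np.zeros((max(a.shape[0],b.shape[0]),a.shape[1]+b.shape[1],3),np.uint8);o[:a.shape[0],:a.shape[1]]=a;o[:b.shape[0],a.shape[1]:]=b
cv2.imwrite("pics/w4.png",o);print(o.shape)
E
```

```text
7.6333 [0.4419 0.298  0.1979] -2.78 [ 0.0014 -0.001  -1.    ] 0.53 [-0.96 -0.03 -0.31]
(363, 789, 3)
```

View pics/w4.png

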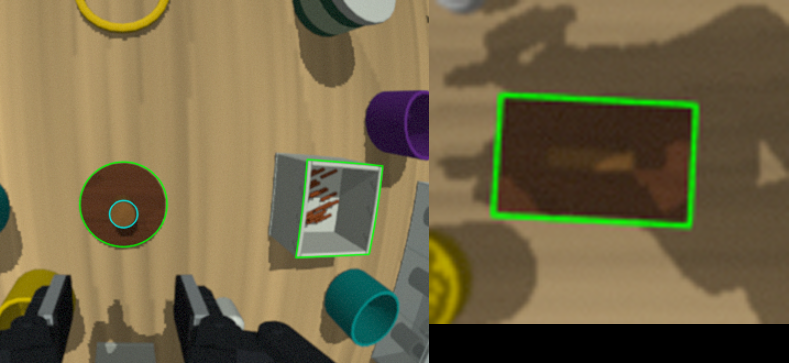

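Call:
{"op": "play_rows", "data": {
  "targets": [
    {"delta_pos": [0,0.001,-0.03],"delta_rot": [0,0,0],"claw": 45},
    {"delta_pos": [0,0.001,-0.06],"delta_rot": [0,0,0],"claw": 45},
    {"delta_pos": [0,0.001,-0.09],"delta_rot": [0,0,0],"claw": 45},
    {"delta_pos": [0,0.001,-0.12],"delta_rot": [0,0,0],"claw": 45},
    {"delta_pos": [0,0.001,-0.14],"delta_rot": [0,0,0],"claw": 42},
    {"delta_pos": [0,0.001,-0.148],"delta_rot": [0,0,0],"claw": 40},
    {"delta_pos": [0,0.001,-0.152],"delta_rot": [0,0,0],"claw": 35},
    {"delta_pos": [0,0.001,-0.152],"delta_rot": [0,0,0],"claw": 30},
    {"delta_pos": [0,0.001,-0.152],"delta_rot": [0,0,0],"claw": 15},
    {"delta_pos": [0,0.001,-0.152],"delta_rot": [0,0,0],"claw": 15},
    {"delta_pos": [0,0.001,-0.152],"delta_rot": [0,0,0],"claw": 15},
    {"delta_pos": [0,0.001,-0.152],"delta_rot": [0,0,0],"claw": 15},
    {"delta_pos": [0,0.001,-0.152],"delta_rot": [0,0,0],"claw": 15}
  ]
}}

```text
time: 8.82
eef_pos: [0.443, 0.2987, 0.0473]
tcp_rot: [0.513, 0.486, -0.511, 0.488]
contact_force: [0.5, -0.1, 4.5]
opening: 0.239
```

Call:
{"op": "play_rows", "data": {
  "targets": [
    {"delta_pos": [0,0,0.012],"delta_rot": [0,0,0],"claw": 15},
    {"delta_pos": [0,0,0.035],"delta_rot": [0,0,0],"claw": 15},
    {"delta_pos": [0,0,0.065],"delta_rot": [0,0,0],"claw": 15},
    {"delta_pos": [0,0,0.1],"delta_rot": [0,0,0],"claw": 15},
    {"delta_pos": [0.004,-0.006,0.13],"delta_rot": [0,0,0],"claw": 15},
    {"delta_pos": [0.015,-0.02,0.145],"delta_rot": [0,0,0],"claw": 15},
    {"delta_pos": [0.033,-0.046,0.15],"delta_rot": [0,0,0],"claw": 15},
    {"delta_pos": [0.053,-0.074,0.15],"delta_rot": [0,0,0],"claw": 15},
    {"delta_pos": [0.073,-0.101,0.15],"delta_rot": [0,0,0],"claw": 15},
    {"delta_pos": [0.093,-0.129,0.15],"delta_rot": [0,0,0],"claw": 15},
    {"delta_pos": [0.113,-0.156,0.15],"delta_rot": [0,0,0],"claw": 15},
    {"delta_pos": [0.131,-0.181,0.15],"delta_rot": [0,0,0],"claw": 15},
    {"delta_pos": [0.145,-0.2,0.15],"delta_rot": [0,0,0],"claw": 15},
    {"delta_pos": [0.153,-0.211,0.15],"delta_rot": [0,0,0],"claw": 15},
    {"delta_pos": [0.1563,-0.216,0.15],"delta_rot": [0,0,0],"claw": 15},
    {"delta_pos": [0.1563,-0.216,0.15],"delta_rot": [0,0,0],"claw": 15},
    {"delta_pos": [0.1563,-0.216,0.15],"delta_rot": [0,0,0],"claw": 15}
  ]
}}

```text
time: 10.23
eef_pos: [0.5987, 0.0835, 0.1973]
tcp_rot: [0.513, 0.487, -0.511, 0.488]
contact_force: [0.5, -0.1, 0.4]
opening: 0.233
```

```bash
cat > lookjar.py <<'E'
from h import *
import sys
print(*st())
p=ctrl.get_state()['eef_pos']
c=ctrl.calibration("wrist");im=ctrl.read_camera("wrist")
off=float(sys.argv[1]);y=float(sys.argv[3])if len(sys.argv)>3 else 0
z=p[2]-off+.013
draw(im,c,dict(small=circ(p[0],p[1],.038,z),large=circ(p[0],p[1],.053,z),square=rect(p[0],p[1],y,.09,.09,z))[sys.argv[2]],(0,0,255))
draw(im,c,dict(small=circ(.5993,.0827,.033,.065),large=circ(.6255,-.087,.048,.065),square=rect(.6231,.3002,-2.5,.08,.08,.065))[sys.argv[2]])
draw(im,c,dict(small=circ(.5993,.0827,.033,0),large=circ(.6255,-.087,.048,0),square=rect(.6231,.3002,-2.5,.08,.08,0))[sys.argv[2]])
cv2.imwrite(sys.argv[4] if len(sys.argv)>4 else "pics/x.png",im[100:400])
E
python3 lookjar.py .0473 small 0 pics/w5.png
```

```text
10.2333 [0.5987 0.0835 0.1973] -2.84 [ 3.e-03  6.e-04 -1.e+00] 0.233 [ 0.53 -0.1   0.43]
```

View pics/w5.png

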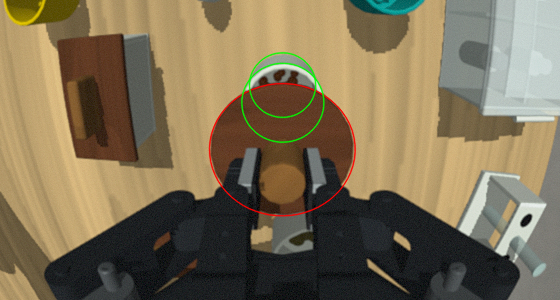

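Call:
{"op": "play_rows", "data": {
  "targets": [
    {"delta_pos": [0.0006,-0.0008,-0.025],"delta_rot": [0,0,0],"claw": 15},
    {"delta_pos": [0.0006,-0.0008,-0.05],"delta_rot": [0,0,0],"claw": 15},
    {"delta_pos": [0.0006,-0.0008,-0.07],"delta_rot": [0,0,0],"claw": 15},
    {"delta_pos": [0.0006,-0.0008,-0.08],"delta_rot": [0,0,0],"claw": 15},
    {"delta_pos": [0.0006,-0.0008,-0.085],"delta_rot": [0,0,0],"claw": 15},
    {"delta_pos": [0.0006,-0.0008,-0.087],"delta_rot": [0,0,0],"claw": 15},
    {"delta_pos": [0.0006,-0.0008,-0.088],"delta_rot": [0,0,0],"claw": 15},
    {"delta_pos": [0.0006,-0.0008,-0.089],"delta_rot": [0,0,0],"claw": 15},
    {"delta_pos": [0.0006,-0.0008,-0.09],"delta_rot": [0,0,0],"claw": 15},
    {"delta_pos": [0.0006,-0.0008,-0.0905],"delta_rot": [0,0,0],"claw": 15},
    {"delta_pos": [0.0006,-0.0008,-0.091],"delta_rot": [0,0,0],"claw": 15},
    {"delta_pos": [0.0006,-0.0008,-0.0915],"delta_rot": [0,0,0],"claw": 15},
    {"delta_pos": [0.0006,-0.0008,-0.0915],"delta_rot": [0,0,0],"claw": 15}
  ]
}}

```text
time: 11.37
eef_pos: [0.5994, 0.083, 0.1063]
tcp_rot: [0.513, 0.487, -0.511, 0.488]
contact_force: [-0.8, 0.7, 2.0]
opening: 0.236
```

Call:
{"op": "play_rows", "data": {
  "targets": [
    {"delta_pos": [0,0,0],"delta_rot": [0,0,0],"claw": 24},
    {"delta_pos": [0,0,0],"delta_rot": [0,0,0],"claw": 30},
    {"delta_pos": [0,0,0],"delta_rot": [0,0,0],"claw": 38},
    {"delta_pos": [0,0,0.005],"delta_rot": [0,0,0],"claw": 42},
    {"delta_pos": [0,0,0.02],"delta_rot": [0,0,0],"claw": 45},
    {"delta_pos": [0,0,0.045],"delta_rot": [0,0,0],"claw": 45},
    {"delta_pos": [-0.006,-0.007,0.075],"delta_rot": [0,0,0],"claw": 45},
    {"delta_pos": [-0.02,-0.024,0.09],"delta_rot": [0,0,0],"claw": 45},
    {"delta_pos": [-0.04,-0.048,0.094],"delta_rot": [0,0,0],"claw": 45},
    {"delta_pos": [-0.062,-0.075,0.094],"delta_rot": [0,0,0],"claw": 45},
    {"delta_pos": [-0.084,-0.101,0.094],"delta_rot": [0,0,0],"claw": 45},
    {"delta_pos": [-0.106,-0.128,0.094],"delta_rot": [0,0,0],"claw": 45},
    {"delta_pos": [-0.127,-0.153,0.094],"delta_rot": [0,0,0],"claw": 45},
    {"delta_pos": [-0.146,-0.176,0.094],"delta_rot": [0,0,0],"claw": 45},
    {"delta_pos": [-0.16,-0.193,0.094],"delta_rot": [0,0,0],"claw": 45},
    {"delta_pos": [-0.167,-0.2,0.094],"delta_rot": [0,0,0],"claw": 45},
    {"delta_pos": [-0.1674,-0.2015,0.094],"delta_rot": [0,0,0],"claw": 45},
    {"delta_pos": [-0.1674,-0.2015,0.094],"delta_rot": [0,0,0],"claw": 45},
    {"delta_pos": [-0.1674,-0.2015,0.094],"delta_rot": [0,0,0],"claw": 45}
  ]
}}

```text
time: 12.95
eef_pos: [0.4326, -0.118, 0.2006]
tcp_rot: [0.513, 0.487, -0.511, 0.489]
contact_force: [1.0, -0.2, -0.0]
opening: 0.526
```

```bash
python3 - <<'E'
from h import *
print(*st())
c=ctrl.calibration("wrist");im=ctrl.read_camera("wrist")
draw(im,c,circ(.432,-.1185,.053,.013));draw(im,c,circ(.432,-.1185,.011,.043),(255,255,0))
draw(im,c,circ(.6255,-.087,.048,.065))
a=im[:330,60:]
t=ctrl.read_camera("top");ct=ctrl.calibration("top")
cv2.polylines(t,[np.round(proj(ct,circ(.5993,.0827,.038,.072))*8).astype(np.int32)],True,(0,255,0),1,cv2.LINE_AA,3)
b=cv2.resize(t[130:210,215:290],None,fx=4,fy=4,interpolation=cv2.INTER_CUBIC)
o=np.zeros((330,a.shape[1]+b.shape[1],3),np.uint8);o[:a.shape[0],:a.shape[1]]=a;o[:b.shape[0],a.shape[1]:]=b
cv2.imwrite("pics/w6.png",o);print(o.shape)
E
```

```text
12.95 [ 0.4326 -0.118   0.2006] -2.78 [ 4.4e-03  7.0e-04 -1.0e+00] 0.526 [ 1.   -0.21 -0.01]
(330, 800, 3)
```

View pics/w6.png

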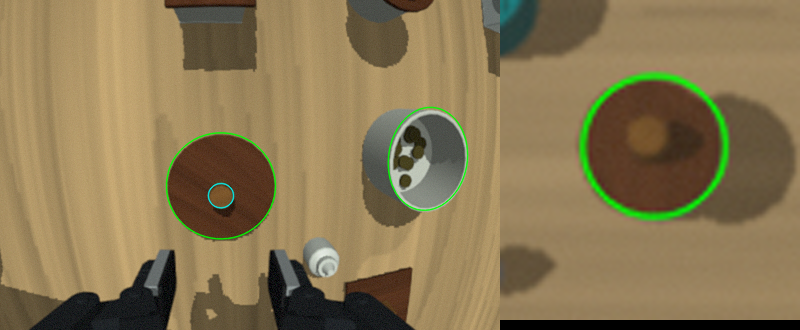

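Call:
{"op": "play_rows", "data": {
  "targets": [
    {"delta_pos": [-0.0006,-0.0005,-0.03],"delta_rot": [0,0.0014,0],"claw": 45},
    {"delta_pos": [-0.0006,-0.0005,-0.06],"delta_rot": [0,0.0014,0],"claw": 45},
    {"delta_pos": [-0.0006,-0.0005,-0.09],"delta_rot": [0,0.0014,0],"claw": 45},
    {"delta_pos": [-0.0006,-0.0005,-0.12],"delta_rot": [0,0.0014,0],"claw": 45},
    {"delta_pos": [-0.0006,-0.0005,-0.14],"delta_rot": [0,0.0014,0],"claw": 42},
    {"delta_pos": [-0.0006,-0.0005,-0.148],"delta_rot": [0,0.0014,0],"claw": 40},
    {"delta_pos": [-0.0006,-0.0005,-0.1516],"delta_rot": [0,0.0014,0],"claw": 35},
    {"delta_pos": [-0.0006,-0.0005,-0.1516],"delta_rot": [0,0.0014,0],"claw": 30},
    {"delta_pos": [-0.0006,-0.0005,-0.1516],"delta_rot": [0,0.0014,0],"claw": 15},
    {"delta_pos": [-0.0006,-0.0005,-0.1516],"delta_rot": [0,0.0014,0],"claw": 15},
    {"delta_pos": [-0.0006,-0.0005,-0.1516],"delta_rot": [0,0.0014,0],"claw": 15},
    {"delta_pos": [-0.0006,-0.0005,-0.1516],"delta_rot": [0,0.0014,0],"claw": 15},
    {"delta_pos": [-0.0006,-0.0005,-0.1516],"delta_rot": [0,0.0014,0],"claw": 15}
  ]
}}

```text
time: 14.13
eef_pos: [0.433, -0.1187, 0.05]
tcp_rot: [0.512, 0.487, -0.511, 0.488]
contact_force: [0.1, 0.3, 3.8]
opening: 0.231
```

Call:
{"op": "play_rows", "data": {
  "targets": [
    {"delta_pos": [0,0,0.012],"delta_rot": [0,0,0],"claw": 15},
    {"delta_pos": [0,0,0.035],"delta_rot": [0,0,0],"claw": 15},
    {"delta_pos": [0,0,0.065],"delta_rot": [0,0,0],"claw": 15},
    {"delta_pos": [0,0,0.1],"delta_rot": [0,0,0],"claw": 15},
    {"delta_pos": [0.006,0.001,0.13],"delta_rot": [0,0,0],"claw": 15},
    {"delta_pos": [0.022,0.004,0.145],"delta_rot": [0,0,0],"claw": 15},
    {"delta_pos": [0.048,0.008,0.15],"delta_rot": [0,0,0],"claw": 15},
    {"delta_pos": [0.08,0.013,0.15],"delta_rot": [0,0,0],"claw": 15},
    {"delta_pos": [0.112,0.018,0.15],"delta_rot": [0,0,0],"claw": 15},
    {"delta_pos": [0.142,0.023,0.15],"delta_rot": [0,0,0],"claw": 15},
    {"delta_pos": [0.168,0.028,0.15],"delta_rot": [0,0,0],"claw": 15},
    {"delta_pos": [0.185,0.03,0.15],"delta_rot": [0,0,0],"claw": 15},
    {"delta_pos": [0.192,0.0315,0.15],"delta_rot": [0,0,0],"claw": 15},
    {"delta_pos": [0.1925,0.0315,0.15],"delta_rot": [0,0,0],"claw": 15},
    {"delta_pos": [0.1925,0.0315,0.13],"delta_rot": [0,0,0],"claw": 15},
    {"delta_pos": [0.1925,0.0315,0.11],"delta_rot": [0,0,0],"claw": 15},
    {"delta_pos": [0.1925,0.0315,0.09],"delta_rot": [0,0,0],"claw": 15},
    {"delta_pos": [0.1925,0.0315,0.08],"delta_rot": [0,0,0],"claw": 15},
    {"delta_pos": [0.1925,0.0315,0.075],"delta_rot": [0,0,0],"claw": 15},
    {"delta_pos": [0.1925,0.0315,0.075],"delta_rot": [0,0,0],"claw": 15}
  ]
}}

```text
time: 15.8
eef_pos: [0.6241, -0.0872, 0.1238]
tcp_rot: [-0.512, -0.488, 0.512, -0.487]
contact_force: [-0.0, -0.7, -0.7]
opening: 0.23
```

```bash
python3 -c "
from h import *
print(*st())"
```

```text
15.8 [ 0.6241 -0.0872  0.1238] -2.76 [-9.e-04  5.e-04 -1.e+00] 0.23 [-0.02 -0.7  -0.7 ]
```

Descend 14.8 mm, slow at the end.

Call:
{"op": "play_rows", "data": {
  "targets": [
    {"delta_pos": [0.0014,0.0002,-0.004],"delta_rot": [0,0,0],"claw": 15},
    {"delta_pos": [0.0014,0.0002,-0.008],"delta_rot": [0,0,0],"claw": 15},
    {"delta_pos": [0.0014,0.0002,-0.011],"delta_rot": [0,0,0],"claw": 15},
    {"delta_pos": [0.0014,0.0002,-0.0125],"delta_rot": [0,0,0],"claw": 15},
    {"delta_pos": [0.0014,0.0002,-0.0135],"delta_rot": [0,0,0],"claw": 15},
    {"delta_pos": [0.0014,0.0002,-0.0145],"delta_rot": [0,0,0],"claw": 15},
    {"delta_pos": [0.0014,0.0002,-0.015],"delta_rot": [0,0,0],"claw": 15},
    {"delta_pos": [0.0014,0.0002,-0.0155],"delta_rot": [0,0,0],"claw": 15},
    {"delta_pos": [0.0014,0.0002,-0.0155],"delta_rot": [0,0,0],"claw": 15}
  ]
}}

```text
time: 16.55
eef_pos: [0.6257, -0.087, 0.1091]
tcp_rot: [-0.512, -0.488, 0.512, -0.488]
contact_force: [-2.5, -0.2, 2.6]
opening: 0.23
```

Call:
{"op": "play_rows", "data": {
  "targets": [
    {"delta_pos": [0,0,0],"delta_rot": [0,0,0],"claw": 24},
    {"delta_pos": [0,0,0],"delta_rot": [0,0,0],"claw": 30},
    {"delta_pos": [0,0,0],"delta_rot": [0,0,0],"claw": 38},
    {"delta_pos": [0,0,0.005],"delta_rot": [0,0,0],"claw": 42},
    {"delta_pos": [0,0,0.02],"delta_rot": [0,0,0],"claw": 45},
    {"delta_pos": [0,0,0.045],"delta_rot": [0,0,0],"claw": 45},
    {"delta_pos": [0,-0.007,0.075],"delta_rot": [0,0,0.005],"claw": 45},
    {"delta_pos": [-0.001,-0.025,0.09],"delta_rot": [0,0,0.01],"claw": 45},
    {"delta_pos": [-0.002,-0.055,0.094],"delta_rot": [0,0,0.02],"claw": 45},
    {"delta_pos": [-0.003,-0.09,0.094],"delta_rot": [0,0,0.03],"claw": 45},
    {"delta_pos": [-0.004,-0.125,0.094],"delta_rot": [0,0,0.04],"claw": 45},
    {"delta_pos": [-0.005,-0.155,0.094],"delta_rot": [0,0,0.05],"claw": 45},
    {"delta_pos": [-0.0055,-0.176,0.094],"delta_rot": [0,0,0.0525],"claw": 45},
    {"delta_pos": [-0.0057,-0.186,0.094],"delta_rot": [0,0,0.0525],"claw": 45},
    {"delta_pos": [-0.0057,-0.1873,0.094],"delta_rot": [0,0,0.0525],"claw": 45},
    {"delta_pos": [-0.0057,-0.1873,0.094],"delta_rot": [0,0,0.0525],"claw": 45},
    {"delta_pos": [-0.0057,-0.1873,0.094],"delta_rot": [0,0,0.0525],"claw": 45}
  ]
}}

```text
time: 17.97
eef_pos: [0.6201, -0.2729, 0.203]
tcp_rot: [0.47, 0.529, -0.47, 0.528]
contact_force: [-0.2, -0.6, -0.3]
opening: 0.531
```

```bash
python3 - <<'E'
from h import *
print(*st())
c=ctrl.calibration("wrist");im=ctrl.read_camera("wrist")
draw(im,c,rect(.62,-.2743,6.7,.09,.09,.013));draw(im,c,rect(.62,-.2743,6.7,.02,.02,.043),(255,255,0))
a=im[:330,60:]
t=ctrl.read_camera("top");ct=ctrl.calibration("top")
cv2.polylines(t,[np.round(proj(ct,circ(.6255,-.087,.053,.072))*8).astype(np.int32)],True,(0,255,0),1,cv2.LINE_AA,3)
b=cv2.resize(t[120:200,290:365],None,fx=4,fy=4,interpolation=cv2.INTER_CUBIC)
o=np.zeros((330,a.shape[1]+b.shape[1],3),np.uint8);o[:a.shape[0],:a.shape[1]]=a;o[:b.shape[0],a.shape[1]:]=b
cv2.imwrite("pics/w7.png",o);print(o.shape)
E
```

```text
17.9667 [ 0.6201 -0.2729  0.203 ] 6.75 [-0.0012  0.001  -1.    ] 0.531 [-0.21 -0.63 -0.31]
(330, 800, 3)
```

View pics/w7.png

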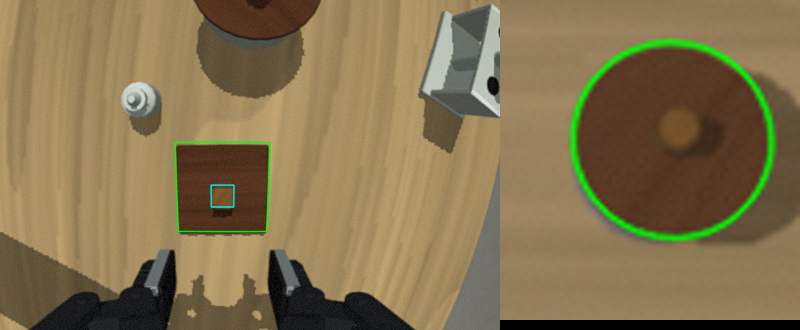

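Call:
{"op": "play_rows", "data": {
  "targets": [
    {"delta_pos": [0,-0.0014,-0.03],"delta_rot": [0,0,0],"claw": 45},
    {"delta_pos": [0,-0.0014,-0.06],"delta_rot": [0,0,0],"claw": 45},
    {"delta_pos": [0,-0.0014,-0.09],"delta_rot": [0,0,0],"claw": 45},
    {"delta_pos": [0,-0.0014,-0.12],"delta_rot": [0,0,0],"claw": 45},
    {"delta_pos": [0,-0.0014,-0.14],"delta_rot": [0,0,0],"claw": 42},
    {"delta_pos": [0,-0.0014,-0.15],"delta_rot": [0,0,0],"claw": 40},
    {"delta_pos": [0,-0.0014,-0.153],"delta_rot": [0,0,0],"claw": 35},
    {"delta_pos": [0,-0.0014,-0.153],"delta_rot": [0,0,0],"claw": 30},
    {"delta_pos": [0,-0.0014,-0.153],"delta_rot": [0,0,0],"claw": 13},
    {"delta_pos": [0,-0.0014,-0.153],"delta_rot": [0,0,0],"claw": 13},
    {"delta_pos": [0,-0.0014,-0.153],"delta_rot": [0,0,0],"claw": 13},
    {"delta_pos": [0,-0.0014,-0.153],"delta_rot": [0,0,0],"claw": 13},
    {"delta_pos": [0,-0.0014,-0.153],"delta_rot": [0,0,0],"claw": 13}
  ]
}}

```text
time: 19.15
eef_pos: [0.6213, -0.2746, 0.0521]
tcp_rot: [0.47, 0.528, -0.469, 0.529]
contact_force: [-0.8, 0.6, 3.8]
opening: 0.216
```

```bash
python3 -c "
from h import *
print(*st())"
```

```text
19.15 [ 0.6213 -0.2746  0.0521] 6.8 [ 1.7e-03 -8.0e-04 -1.0e+00] 0.216 [-0.81  0.57  3.77]
```

Call:
{"op": "play_rows", "data": {
  "targets": [
    {"delta_pos": [0,0,0.012],"delta_rot": [0,0,0],"claw": 13},
    {"delta_pos": [0,0,0.035],"delta_rot": [0,0,0],"claw": 13},
    {"delta_pos": [0,0,0.07],"delta_rot": [0,0,0],"claw": 13},
    {"delta_pos": [0,0.005,0.11],"delta_rot": [0,0,0],"claw": 13},
    {"delta_pos": [0,0.022,0.14],"delta_rot": [0,0,-0.003],"claw": 13},
    {"delta_pos": [0,0.05,0.15],"delta_rot": [0,0,-0.006],"claw": 13},
    {"delta_pos": [0,0.085,0.15],"delta_rot": [0,0,-0.01],"claw": 13},
    {"delta_pos": [0,0.123,0.15],"delta_rot": [0,0,-0.014],"claw": 13},
    {"delta_pos": [0,0.161,0.15],"delta_rot": [0,0,-0.018],"claw": 13},
    {"delta_pos": [0,0.2,0.15],"delta_rot": [0,0,-0.022],"claw": 13},
    {"delta_pos": [0.001,0.239,0.15],"delta_rot": [0,0,-0.026],"claw": 13},
    {"delta_pos": [0.001,0.278,0.15],"delta_rot": [0,0,-0.03],"claw": 13},
    {"delta_pos": [0.001,0.317,0.15],"delta_rot": [0,0,-0.034],"claw": 13},
    {"delta_pos": [0.001,0.356,0.15],"delta_rot": [0,0,-0.038],"claw": 13},
    {"delta_pos": [0.0015,0.395,0.15],"delta_rot": [0,0,-0.042],"claw": 13},
    {"delta_pos": [0.0018,0.434,0.15],"delta_rot": [0,0,-0.046],"claw": 13},
    {"delta_pos": [0.0018,0.47,0.15],"delta_rot": [0,0,-0.05],"claw": 13},
    {"delta_pos": [0.0018,0.505,0.15],"delta_rot": [0,0,-0.0517],"claw": 13},
    {"delta_pos": [0.0018,0.53,0.15],"delta_rot": [0,0,-0.0517],"claw": 13},
    {"delta_pos": [0.0018,0.545,0.15],"delta_rot": [0,0,-0.0517],"claw": 13}
  ]
}}

```text
time: 20.82
eef_pos: [0.6223, 0.2733, 0.2025]
tcp_rot: [0.51, 0.489, -0.51, 0.49]
contact_force: [-0.3, 0.1, -1.3]
opening: 0.216
```

```bash
python3 -c "
from h import *
print(*st())"
```

```text
20.8167 [0.6223 0.2733 0.2025] -2.36 [ 1.6e-03 -5.0e-04 -1.0e+00] 0.216 [-0.29  0.13 -1.33]
```

Call:
{"op": "play_rows", "data": {
  "targets": [
    {"delta_pos": [0.0004,0.012,0],"delta_rot": [0,0,-0.0008],"claw": 13},
    {"delta_pos": [0.0008,0.022,0],"delta_rot": [0,0,-0.0008],"claw": 13},
    {"delta_pos": [0.0008,0.0266,0],"delta_rot": [0,0,-0.0008],"claw": 13},
    {"delta_pos": [0.0008,0.0266,-0.01],"delta_rot": [0,0,-0.0008],"claw": 13},
    {"delta_pos": [0.0008,0.0266,-0.03],"delta_rot": [0,0,-0.0008],"claw": 13},
    {"delta_pos": [0.0008,0.0266,-0.05],"delta_rot": [0,0,-0.0008],"claw": 13},
    {"delta_pos": [0.0008,0.0266,-0.068],"delta_rot": [0,0,-0.0008],"claw": 13},
    {"delta_pos": [0.0008,0.0266,-0.077],"delta_rot": [0,0,-0.0008],"claw": 13},
    {"delta_pos": [0.0008,0.0266,-0.0805],"delta_rot": [0,0,-0.0008],"claw": 13},
    {"delta_pos": [0.0008,0.0266,-0.0805],"delta_rot": [0,0,-0.0008],"claw": 13},
    {"delta_pos": [0.0008,0.0266,-0.0805],"delta_rot": [0,0,-0.0008],"claw": 13}
  ]
}}

```text
time: 21.73
eef_pos: [0.6238, 0.2995, 0.1229]
tcp_rot: [0.512, 0.488, -0.51, 0.49]
contact_force: [0.5, 0.9, -0.1]
opening: 0.215
```

```bash
python3 lookjar.py .0521 square -2.5 pics/w8.png
```

```text
21.7333 [0.6238 0.2995 0.1229] -2.55 [ 2.9e-03 -2.0e-04 -1.0e+00] 0.215 [ 0.53  0.87 -0.12]
```

View pics/w8.png

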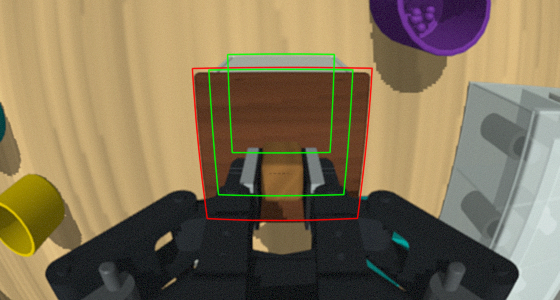

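Call:
{"op": "play_rows", "data": {
  "targets": [
    {"delta_pos": [-0.0007,0.0006,-0.004],"delta_rot": [0,0,0],"claw": 13},
    {"delta_pos": [-0.0007,0.0006,-0.008],"delta_rot": [0,0,0],"claw": 13},
    {"delta_pos": [-0.0007,0.0006,-0.01],"delta_rot": [0,0,0],"claw": 13},
    {"delta_pos": [-0.0007,0.0006,-0.011],"delta_rot": [0,0,0],"claw": 13},
    {"delta_pos": [-0.0007,0.0006,-0.0118],"delta_rot": [0,0,0],"claw": 13},
    {"delta_pos": [-0.0007,0.0006,-0.0123],"delta_rot": [0,0,0],"claw": 13},
    {"delta_pos": [-0.0007,0.0006,-0.0126],"delta_rot": [0,0,0],"claw": 13},
    {"delta_pos": [-0.0007,0.0006,-0.0126],"delta_rot": [0,0,0],"claw": 13}
  ]
}}

```text
time: 22.45
eef_pos: [0.6234, 0.3005, 0.1112]
tcp_rot: [0.512, 0.488, -0.51, 0.49]
contact_force: [-0.4, 0.3, 0.8]
opening: 0.218
```

Call:
{"op": "play_rows", "data": {
  "targets": [
    {"delta_pos": [0,0,-0.0005],"delta_rot": [0,0,0],"claw": 13},
    {"delta_pos": [0,0,-0.0005],"delta_rot": [0,0,0],"claw": 22},
    {"delta_pos": [0,0,0],"delta_rot": [0,0,0],"claw": 30},
    {"delta_pos": [0,0,0],"delta_rot": [0,0,0],"claw": 38},
    {"delta_pos": [0,0,0.005],"delta_rot": [0,0,0],"claw": 42},
    {"delta_pos": [0,0,0.02],"delta_rot": [0,0,0],"claw": 45},
    {"delta_pos": [0,0,0.045],"delta_rot": [0,0,0],"claw": 45},
    {"delta_pos": [0,0,0.08],"delta_rot": [0,0,0],"claw": 45},
    {"delta_pos": [-0.01,-0.02,0.11],"delta_rot": [0,0,0],"claw": 45},
    {"delta_pos": [-0.025,-0.05,0.13],"delta_rot": [0,0,0],"claw": 45},
    {"delta_pos": [-0.04,-0.085,0.13],"delta_rot": [0,0,0],"claw": 45},
    {"delta_pos": [-0.055,-0.12,0.13],"delta_rot": [0,0,0],"claw": 45},
    {"delta_pos": [-0.07,-0.155,0.13],"delta_rot": [0,0,0],"claw": 45},
    {"delta_pos": [-0.085,-0.19,0.13],"delta_rot": [0,0,0],"claw": 45},
    {"delta_pos": [-0.1,-0.225,0.13],"delta_rot": [0,0,0],"claw": 45},
    {"delta_pos": [-0.115,-0.26,0.13],"delta_rot": [0,0,0],"claw": 45},
    {"delta_pos": [-0.13,-0.295,0.13],"delta_rot": [0,0,0],"claw": 45},
    {"delta_pos": [-0.14,-0.33,0.13],"delta_rot": [0,0,0],"claw": 45},
    {"delta_pos": [-0.15,-0.365,0.13],"delta_rot": [0,0,0],"claw": 45},
    {"delta_pos": [-0.155,-0.4,0.13],"delta_rot": [0,0,0],"claw": 45}
  ]
}}

```text
time: 24.12
eef_pos: [0.4675, -0.101, 0.243]
tcp_rot: [0.512, 0.487, -0.509, 0.491]
contact_force: [0.4, -0.6, -0.6]
opening: 0.528
```

Call:
{"op": "play_rows", "data": {
  "targets": [
    {"delta_pos": [0,-0.035,0],"delta_rot": [0,0,0],"claw": 45},
    {"delta_pos": [0,-0.07,0],"delta_rot": [0,0,0],"claw": 45},
    {"delta_pos": [0,-0.105,0],"delta_rot": [0,0,0],"claw": 45},
    {"delta_pos": [0,-0.14,0],"delta_rot": [0,0,0],"claw": 45},
    {"delta_pos": [0,-0.175,0],"delta_rot": [0,0,0],"claw": 45},
    {"delta_pos": [0,-0.2,0],"delta_rot": [0,0,0],"claw": 45},
    {"delta_pos": [0,-0.21,0],"delta_rot": [0,0,0],"claw": 45},
    {"delta_pos": [0,-0.21,0],"delta_rot": [0,0,0],"claw": 45},
    {"delta_pos": [0,-0.21,0],"delta_rot": [0,0,0],"claw": 45}
  ]
}}

```text
time: 24.87
eef_pos: [0.4675, -0.3107, 0.2437]
tcp_rot: [0.513, 0.487, -0.509, 0.491]
contact_force: [0.2, 0.1, -0.3]
opening: 0.525
```

```bash
python3 - <<'E'
from h import *
print(*st())
t=ctrl.read_camera("top");ct=ctrl.calibration("top")
b=cv2.resize(t[110:280,115:365],None,fx=3.2,fy=3.2,interpolation=cv2.INTER_CUBIC)
for P in (rect(.4339,.0967,87.3,.114,.07,.072),circ(.5993,.0827,.038,.072),circ(.6255,-.087,.053,.072),rect(.6231,.3002,-2.5,.09,.09,.072)):
    cv2.polylines(b,[np.round(((proj(ct,P)-[115,110]+.5)*3.2-.5)*8).astype(np.int32)],True,(0,255,0),1,cv2.LINE_AA,3)
cv2.imwrite("pics/t9.png",b)
cv2.imwrite("pics/s9.png",ctrl.read_camera("scene"))
E
```

```text
24.8667 [ 0.4675 -0.3107  0.2437] -2.56 [ 7.e-03 -8.e-04 -1.e+00] 0.525 [ 0.23  0.08 -0.33]
```

View pics/t9.png

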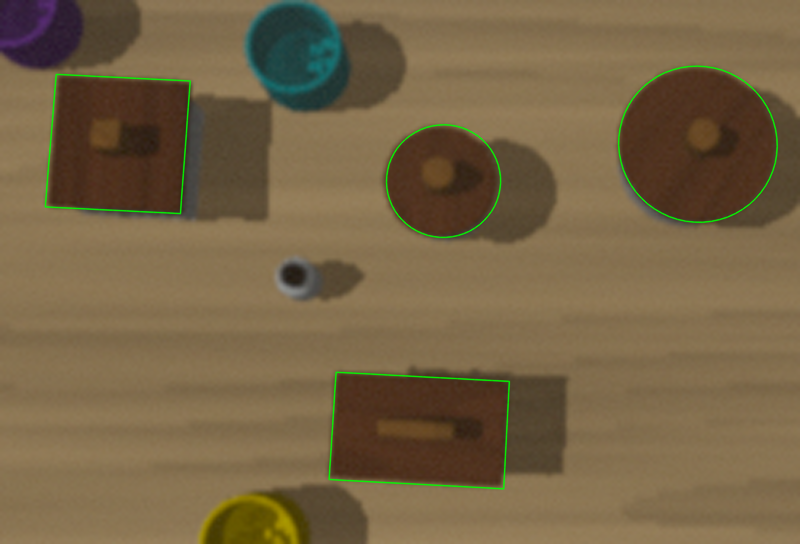

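All four lids sit inside their predicted outlines, flat and aligned: square near (118,145), small (443,181), large (698,144) and oblong (420,430). The tall dropper at (296,278) has not moved. Last look, from the side, then I hand in.

```bash
python3 - <<'E'
from h import *
a=cv2.imread("pics/scene0.png");b=cv2.imread("pics/s9.png")
for n,(u,v) in dict(tall=(348,206),squat=(173,246)).items():
    p=a[v-14:v+14,u-10:u+10]; r=cv2.matchTemplate(b[v-24:v+24,u-20:u+20],p,cv2.TM_CCOEFF_NORMED);_,m,_,l=cv2.minMaxLoc(r);print(n,m,l[0]-10,l[1]-10)
ctrl.sign_off()
E
```

```text
tall 0.9981138110160828 0 0
squat 0.9980505108833313 0 0
the job is handed in; nothing more can be done
```

All four jars are closed with their own lids, and I handed the job in at about 25 s of the 109 s allowed. Each lid was lowered slowly until light contact (under 4 N on the wrist) and then released.

- **Fit:** The last top view shows every lid on its fitted outline, as closely as I can see. The square and oblong lids are lined up with their jars' sides. All four lids made contact within about 0.3 mm of the expected seated height.
- **Droppers:** Comparing the scene camera before and after shows no movement (0 pixels) for either bottle.
- **Not confirmed:** I could not view the final side picture because the 16-picture limit was reached. That the lids lie flat rests on the top view and the contact heights.
- **Disagreement:** Close to the square and oblong jars, the wrist camera put the lid edge about 2 mm from where I expected it. The jar foot I compared (oblong) was off the same way, by about 1.4 mm. The final top view did not show this offset.

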